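# Tip the returned fob into the tray and ease the hopper lid shut

### The job

A yellow locker fob has been left on the red lid of the key-return hopper. With a fingertip press the steel press plate at the hopper's front all the way down, so that the linked lid lifts and tips the fob into the clear tray behind; then let the plate come up slowly under your finger, so that the lid is eased fully shut and does not drop or slam. Touch only the press plate: do not touch the lid or the fob, and leave everything else where it is.

Things in the scene. Friction and masses are not known exactly. Their poses are not given: they have to be found in the camera images.
- hopper: Fixed key-return hopper: grey housing 120 (x) by 150 (y) by 120 mm high, red lid on top, steel press plate sticking out of its front (-x, towards the robot), open clear-walled tray behind (+x). Origin on the shelf under the centre of the housing; x points from press plate to tray, y along the hinges, z up. Position and yaw vary.
- tray (a point): Centre of the tray's floor, 20 mm above the shelf, 113 mm behind the hopper's origin. Inside, the tray is 106 mm (along x) by 142 mm; its walls rise 90 mm above the shelf.
- press_spot (a point): Where to press: top face of the press plate, mid-width, 70 mm out from its pivot; moves with it. Plate 90 mm long, 96 wide, 6 thick, steel with black tread; at rest it slopes up 0.3 rad towards the robot, fully pressed down 0.3 rad: the spot goes along an arc about the pivot from 101 to 59 mm above the shelf. At rest it is 67 mm in front of the housing.
- lever_pivot (a point): The pivot of the press plate, in the middle of the housing's front face, 80 mm above the shelf; the hinge line runs along the hopper's y.
- lever (a joint): Angle of the press plate, rad: 0 at rest (up), grows as it is pressed, 0.6 fully down (hard stop). Pressing takes about 3 to 6 N at the spot; let go, the plate springs back up by itself.
- lid (a joint): Angle of the lid, rad: 0 shut, 1.08 fully raised; always 1.8 times the lever angle. Sheet lid 120 by 144 mm, hinged at its rear (tray side) edge 121 mm above the shelf; the front edge rises. Held fully raised, it lets the fob slide into the tray within about a second. Little damped: let go, it slams. Closing under 1 rad/s is gentle; over 3 rad/s counts as dropped.
- lid_front (a point): Middle of the top of the low lip along the lid's front (free) edge, 132 mm above the shelf when shut.
- fob: Yellow plastic locker fob, 38 by 28 by 9 mm, about 25 g, with a small wire ring at one end; it starts lying loose on the lid. Origin under its centre.
- fob_centre (a point): Centre of the yellow fob, 4.5 mm above its underside.
- padlock: Steel padlock lying flat, 76 by 45 by 20 mm; leave alone. Origin under its case.
- key: Small brass key lying flat, 53 by 22 by 4 mm; leave alone. Origin under it.
- door_stop: Blue silicone wedge door stop, 100 by 42 by 28 mm high; leave alone. Origin under its centre.
- jar: Clear glass jar with a clip-on lid, 80 mm across, 100 mm high; leave alone. Origin under its centre.
- clipboard: Clip board lying flat, 310 by 225 mm, clip up to 22 mm high; leave alone. Origin under its centre.
- tape_roll: Roll of brown tape lying flat, 100 mm across, 45 mm high; leave alone. Origin under its centre.
- parcel: Cardboard parcel, 190 by 130 by 80 mm; leave alone. Origin under its centre.
- spare_fob: Grey locker fob lying on the shelf, 38 by 28 by 9 mm; leave alone. Origin under it.

How it is judged:
On the way:
1. the lid is fully raised and the fob has dropped into the tray (x of fob_centre in the frame of hopper between 0.062 and 0.166 m and y of fob_centre in the frame of hopper between -0.071 and 0.071 m and z of fob_centre in the frame of hopper below 0.09 m and value of joint lid above 0.88 rad), for 0.2 s.
At the end, for the whole second after the job is handed in: The fob lies at rest inside the tray behind the hopper (its centre within the walls and below 90 mm), and the lid is shut (under 0.05 rad) with the press plate fully up (under 0.03 rad) (x of fob_centre in the frame of hopper between 0.062 and 0.166 m and y of fob_centre in the frame of hopper between -0.071 and 0.071 m and z of fob_centre in the frame of hopper below 0.09 m and value of joint lid below 0.05 rad and value of joint lever below 0.03 rad and linear speed of fob below 0.03 m/s); the robot touches nothing.
It fails at once if the lid dropped or slammed: it closed faster than 3 rad/s (velocity of joint lid below -3 rad/s).
It fails at once if the robot touched the lid (contact force between any of the fingers, the arm and lid above 0.3 N).
It fails at once if the robot touched the fob (contact force between any of the fingers, the arm and fob above 0.3 N).
It fails at once if another thing on the shelf was moved by more than 15 mm (distance of any of padlock, key, door_stop, jar, clipboard, tape_roll, parcel, spare_fob from where it was at the start of the episode above 0.015 m).
It also fails if it takes over 38 s, if anything falls off the work surface, if the arm or the gripper's body presses on something with over 40 N, if the wrist force passes 120 N, or if a joint passes its speed limit or range.

### The arm

A 6-joint arm with a two-finger parallel gripper is mounted at the origin on the work surface. World frame = base frame: x ahead of the robot, y to its left, z up, the work surface at z = 0. Lengths are in m, angles in rad, forces in N, time in s.
With the tool pointing down it reaches from about 0.35 to 0.775 m from the base axis. Payload 5.5 kg.
Tool frame: the origin (TCP) lies at the very end of the fingers, on their centre line; the grasp point (between the pads) lies 19 mm behind it; z points along the fingers, y is the direction in which the jaws open and shut (so a half turn about z gives the same grasp; the last joint's range is limited). The gripper opens to 85 mm and grips with 20 to 120 N. Pads are 22 mm wide; open, the fingers measure 114 mm over their backs; the gripper's body (76 mm by 85 mm) begins 54 mm behind the grasp point. The pads swing forward as they close: fully open they stand 13 mm farther back than shut.
Start: joints at [-1.486, 0.313, 0.046, 1.304, 0, 1.431], TCP at [0.128, -0.561, 0.231] pointing down, gripper open.
Joint ranges: [-2.76, 2.76], [-0.86, 1.69], [-1.03, 1.26], [-2.2, 2.34], [-1.47, 1.5], [-3.14, 3.14]. Speed limits (rad/s): [2.57, 2.57, 3.14, 3.14, 3.14, 3.14].

### API

Orientations are given as a unit quaternion [w, x, y, z].
In Python, from workcell import get_state, read_camera, hand_in, find_in, silhouettes gives the robot as it stands. The module is installed in compiled form; this text tells all that it offers.
- The arm moves only by the tool send_rows, never from a script. Its argument "deltas" is a list that holds one entry, the list of rows, each a list of 6 numbers: the shift along the world's x, y, z in cm, then the turn, a rotation vector about the world's x, y, z in degrees. In form: [[[dx, dy, dz, wx, wy, wz], ...]]. A call has 1 to 12 rows; each row is the pose to reach, as a shift and turn from the pose commanded when the call began; what a row does not reach only later rows make up. A row lasts 1/10 s, in which the tool goes at most 50 mm and 8.59 degrees, less where a joint would pass 70% of its speed; a pose out of reach is approached as far as the arm can. A call with a gripper value outside its range is refused whole. "jaw" is the opening, from -1 (shut) to 1 (fully open), so that 0 is half open, set as the call begins (left out, the last holds). The fingers move at their own pace and stop on an object; "force" is the grip in N (left out, the last holds). Time passes only in rows, so rows that repeat a pose let the fingers close. It gives the time, the measured TCP pose, the force and the opening at its end, in the units of the state.
- get_state(): the state, without advancing time (a new reading comes with each control period).
- read_camera(name): name is "scene" or "side" or "wrist"; returns a dict with "img" (420x560x3 uint8, red, green, blue), "z_map" (420x560 float32, m along the optical axis (not along the pixel's ray), 0 where there is no reading), "vfov" (degrees; the focal length in pixels is half the picture's height over the tangent of half this angle, whatever the lens; pixels are square), "cx", "cy" (the principal point, pixels), "R" (3x3) and "t" (3): a world point X has camera coordinates R X + t; the wrist camera has in their place "hand_eye" (4x4, takes a point from camera to tool coordinates, whose origin is the TCP and whose axes are the flange's). Camera axes: x right, y down, z forward; pixel columns grow to the right and rows downward; lengths in m; the calibration is good to about 2 mm. A picture is of the moment at which its call begins: read the wrist's pose just before it.
- hand_in(): hands the job in, once; it reports no verdict.
Trained networks look in a picture, given as the dict that the camera call returned (one of the last four; its "shot" number tells which), for a name from the list of things; names that differ only in an ending like _2 or _b are one class to them, and where a whole thing is asked for, a point or a joint stands for the part that bears it (a point fixed in the world has none). Each returns a list of dicts, best first, with "conf" (0 to 1); they miss things now and then, are a little off and sometimes report something else, mostly with a low value. They report only what shows in the picture. A call takes as long as a camera call.
- find_in(picture, thing): "box" ([centre column, centre row, width, height] in pixels, round what is visible of it).
- silhouettes(picture, thing): "mask" (420x560 bool, what is visible of it) and "box" ([centre column, centre row, width, height] in pixels, round what is visible of it).
The state is a dict: "clock": time; "joint_pos": joint angles; "qvel": joint speeds; "tau": joint torques, N m; "tcp_pos": TCP position; "orientation": TCP orientation; "wrist_force": force on the tool from outside, world axes, zero at the start; "ft_torque": the same for the moment, N m; "finger_gap": finger opening in m.
Only numpy, scipy, OpenCV 4.12 (cv2) and the standard library are available. Lean on these libraries where they do the work, as an engineer would, in place of code of your own. Each camera call takes 0.05 s, during which the arm holds its last target.

## Working session

There is one attempt and no reset: what is moved stays moved. The work goes in short steps, Python scripts to look and compute and a tool call to move; the robot and the scene stay as the last step left them, time stands still between calls to the robot, and variables do not carry over. Pictures are saved under pics/ and viewed, and the job is handed in when it is done.

Besides the shell and the picture viewer there is one more tool, called after ">>>" as name(argument=value, ...) on one line, values as JSON. send_rows: Moves the arm, as the interface text tells. Its arguments: {"type":"object","properties":{"deltas":{"type":"array","items":{"type":"array","items":{"type":"array","items":{"type":"number"}}}},"jaw":{"type":"number"},"force":{"type":"number"}},"required":["deltas"]}

```bash
mkdir -p pics; ls; cat > h.py <<'E'
import numpy as np,cv2
from workcell import *
def save(p,n): cv2.imwrite('pics/'+n+'.png',p['img'][:,:,::-1])
def pts(p,mask):
    f=p['img'].shape[0]/2/np.tan(np.radians(p['vfov'])/2)
    v,u=np.nonzero(mask&(p['z_map']>0)); z=p['z_map'][v,u]
    c=np.stack([(u-p['cx'])/f*z,(v-p['cy'])/f*z,z],1)
    return (c-p['t'])@p['R'], u,v
E
python3 - <<'E'
from h import *
s=get_state(); print({k:np.round(v,3) for k,v in s.items()})
for n in ('scene','side'):
    p=read_camera(n); save(p,n+'0'); np.savez('pics/'+n+'0.npz',**{k:p[k] for k in ('img','z_map','vfov','cx','cy','R','t')})
    for t in ('hopper','lever','lid','fob','tray','press_spot'):
        r=silhouettes(p,t)
        for q in r[:2]:
            P,u,v=pts(p,q['mask'])
            print(n,t,round(q['conf'],2),np.round(q['box']),np.round(np.median(P,0),3) if len(P) else None,len(P))
            np.save(f'pics/{n}_{t}.npy',r[0]['mask'])
E
```

```text
pics
{'clock': np.float64(0.0), 'joint_pos': array([-1.486,  0.314,  0.045,  1.304,  0.   ,  1.431]), 'qvel': array([-0.   , -0.001, -0.001,  0.   , -0.001, -0.   ]), 'tau': array([-1.0000e-03, -4.8063e+01,  2.9853e+01,  1.9000e-02, -0.0000e+00,
        0.0000e+00]), 'tcp_pos': array([ 0.128, -0.56 ,  0.23 ]), 'orientation': array([-0.001,  0.994,  0.112,  0.   ]), 'wrist_force': array([-0.598, -0.807, -0.75 ]), 'ft_torque': array([0.002, 0.014, 0.003]), 'finger_gap': np.float64(0.085)}
scene hopper 0.87 [263. 241.  62.  99.] [ 0.693 -0.052  0.085] 4513
scene hopper 0.26 [122. 271.  65.  75.] [ 0.64  -0.475  0.078] 3014
scene lever 0.94 [248. 199.  30.  18.] [ 0.512 -0.032  0.099] 388
scene lid 0.55 [257. 220.  58.  37.] [ 0.631 -0.05   0.125] 1369
scene fob 0.69 [207. 251.  16.  19.] [ 0.599 -0.211  0.019] 255
scene tray 0.78 [264. 242.  68.  99.] [ 0.693 -0.052  0.084] 4668
scene tray 0.47 [122. 270.  66.  75.] [ 0.642 -0.475  0.078] 3012
scene press_spot 0.95 [250. 203.  31.  12.] [ 0.512 -0.032  0.099] 363
scene press_spot 0.22 [264. 242.  73. 106.] [ 0.693 -0.052  0.084] 4594
side hopper 0.54 [299. 247.   9.   3.] [0.552 0.097 0.004] 26
side lever 0.74 [274. 201.  28.  28.] [ 0.516 -0.026  0.099] 346
side lid 0.83 [241. 207.  59.  35.] [ 0.632 -0.05   0.126] 1228
side fob 0.63 [444. 318. 152. 103.] [0.504 0.549 0.005] 8327
side fob 0.59 [239. 212.  16.   6.] [ 0.659 -0.018  0.133] 116
side tray 0.75 [231. 233. 115.  90.] [ 0.692 -0.014  0.076] 5698
side press_spot 0.87 [274. 200.  27.  24.] [ 0.516 -0.026  0.099] 366
```

```bash
python3 - <<'E'
import cv2
for n in('scene0','side0'):
    i=cv2.imread(f'pics/{n}.png'); cv2.imwrite(f'pics/{n}c.png',cv2.resize(i[150:310,150:370] if n=='scene0' else i[150:310,140:360],None,fx=3.5,fy=3.5,interpolation=2))
E
```

```text
(no output)
```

View pics/scene0.png

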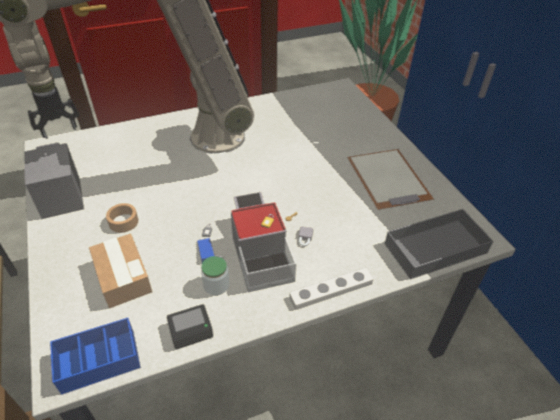

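View pics/side0.png

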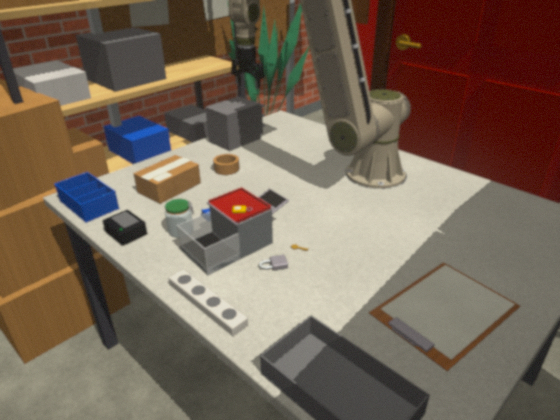

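```bash
python3 - <<'E'
from h import *
for n in ('scene','side'):
    p=dict(np.load(f'pics/{n}0.npz'))
    for t in ('lever','lid'):
        m=np.load(f'pics/{n}_{t}.npy'); m=cv2.erode(m.astype(np.uint8),np.ones((3,3)))>0
        P,_,_=pts(p,m); c=np.median(P,0); P=P[np.linalg.norm(P-c,axis=1)<.12]
        for k in range(5):
            c=P.mean(0); nn=np.linalg.svd(P-c)[2][2]; nn*=np.sign(nn[2]); d=(P-c)@nn
            P=P[abs(d)<max(.003,1.5*d.std())]
        hull=cv2.minAreaRect(P[:,:2].astype(np.float32))
        print(n,t,c.round(4),nn.round(3),'tilt',np.arccos(nn[2]).round(3),'dir',np.degrees(np.arctan2(nn[1],nn[0])).round(1),hull,len(P))
E
```

```text
scene lever [ 0.512  -0.0318  0.0991] [ 0.264 -0.065  0.962] tilt 0.275 dir -13.9 ((0.5124050974845886, -0.03207457810640335), (0.08824924379587173, 0.04646549001336098), 83.42731475830078) 181
scene lid [ 0.6334 -0.0475  0.1245] [ 0. -0.  1.] tilt 0.0 dir -57.6 ((0.6343933343887329, -0.045822761952877045), (0.14171449840068817, 0.11922294646501541), 84.68588256835938) 854
side lever [ 0.5164 -0.0283  0.0993] [ 0.271 -0.027  0.962] tilt 0.276 dir -5.8 ((0.5214548110961914, -0.03273506462574005), (0.08828328549861908, 0.05133913457393646), 84.02558898925781) 211
side lid [ 0.6339 -0.0508  0.1256] [-0.002 -0.003  1.   ] tilt 0.004 dir -122.8 ((0.6351617574691772, -0.04541252553462982), (0.14756247401237488, 0.11637065559625626), 82.82212829589844) 815
```

The scene view shows the hopper in the middle, with the press plate at about (248,200), the red lid at (258,220) with the yellow fob at (268,221), and the tray at (266,266). From the fits, the hopper origin is about (0.635, -0.046), the yaw is about -6° and the press spot is about (0.509, -0.032). The straight way there is clear, so I'm moving now with the jaws shut.

>>> send_rows(deltas=[[[1.6, 2.2, 0, 0, 0, -1], [3.2, 4.4, 0, 0, 0, -2], [4.8, 6.6, 0, 0, 0, -3], [6.4, 8.8, 0, 0, 0, -4], [8, 11, 0, 0, 0, -5], [9.6, 13.2, 0, 0, 0, -6], [11.2, 15.4, 0, 0, 0, -7], [12.8, 17.6, 0, 0, 0, -8], [14.4, 19.8, 0, 0, 0, -9], [16, 22, 0, 0, 0, -10], [17.6, 24.2, 0, 0, 0, -11], [19.2, 26.4, 0, 0, 0, -12]]], jaw=-1)

```text
clock: 1.9
tcp_pos: [0.3207, -0.2957, 0.2315]
orientation: [0.0, 1.0, 0.007, 0.0]
wrist_force: [0.2, 0.4, -0.3]
finger_gap: 0.0
```

>>> send_rows(deltas=[[[1.6, 2.2, 0, 0, 0, -1], [3.2, 4.4, 0, 0, 0, -2], [4.8, 6.6, 0, 0, 0, -3], [6.4, 8.8, 0, 0, 0, -4], [8, 11, 0, 0, 0, -5], [9.6, 13.2, 0, 0, 0, -6], [11.2, 15.4, 0, 0, 0, -7], [12.8, 17.6, 0, 0, 0, -7], [14.4, 19.8, 0, 0, 0, -7], [15.5, 21.5, 0, 0, 0, -7], [16.5, 22.9, 0, 0, 0, -7], [16.5, 22.9, 0, 0, 0, -7]]])

```text
clock: 3.1
tcp_pos: [0.486, -0.0662, 0.2313]
orientation: [-0.0, 0.999, -0.052, 0.0]
wrist_force: [0.3, -0.3, -0.4]
finger_gap: 0.0001
```

```bash
python3 - <<'E'
from h import *
s=get_state(); print({k:np.round(v,3) for k,v in s.items()})
from scipy.spatial.transform import Rotation as Ro
def fit(P):
    c=np.median(P,0); P=P[np.linalg.norm(P-c,axis=1)<.12]
    for k in range(6):
        c=P.mean(0); nn=np.linalg.svd(P-c)[2][2]; nn*=np.sign(nn[2]); d=(P-c)@nn
        P=P[abs(d)<max(.003,1.5*d.std())]
    return c.round(4),nn.round(3),np.arccos(nn[2]).round(3),cv2.minAreaRect(P[:,:2].astype(np.float32)),len(P)
q=s['orientation']; T=np.eye(4); T[:3,:3]=Ro.from_quat([q[1],q[2],q[3],q[0]]).as_matrix(); T[:3,3]=s['tcp_pos']
p=read_camera('wrist'); save(p,'wrist1')
C=T@p['hand_eye']; p['R']=C[:3,:3].T; p['t']=-C[:3,:3].T@C[:3,3]
print('cam',C[:3,3])
for t in('lever','lid','fob'):
    for r in silhouettes(p,t)[:1]:
        P,u,v=pts(p,cv2.erode(r['mask'].astype(np.uint8),np.ones((3,3)))>0)
        print(t,round(r['conf'],2),np.round(r['box']),fit(P))
p=read_camera('side'); save(p,'side1')
p=read_camera('scene'); save(p,'scene1')
E
```

```text
{'clock': np.float64(3.1), 'joint_pos': array([-0.299,  0.149, -0.165,  1.256,  0.   ,  2.946]), 'qvel': array([-0.034, -0.012, -0.017,  0.006, -0.018, -0.028]), 'tau': array([  0.756, -38.136,  29.939,  -0.089,   0.144,   0.225]), 'tcp_pos': array([ 0.486, -0.066,  0.231]), 'orientation': array([-0.   ,  0.999, -0.052,  0.   ]), 'wrist_force': array([ 0.283, -0.327, -0.402]), 'ft_torque': array([-0.044,  0.045, -0.01 ]), 'finger_gap': np.float64(0.0)}
cam [ 0.55682319 -0.07311179  0.37361345]
lid 0.55 [228.  45. 218.  87.] (array([ 0.6064, -0.0429,  0.1247]), array([-0.001,  0.001,  1.   ]), np.float64(0.001), ((0.6038068532943726, -0.04217439144849777), (0.13702446222305298, 0.056706856936216354), 83.92852020263672), 15886)
fob 0.57 [161.   8.  22.  15.] (array([ 0.6296, -0.0016,  0.1308]), array([-0.057,  0.009,  0.998]), np.float64(0.057), ((0.6305605173110962, -0.002357033547013998), (0.01363146211951971, 0.006284590344876051), 84.60086059570312), 47)
```

View pics/wrist1.png

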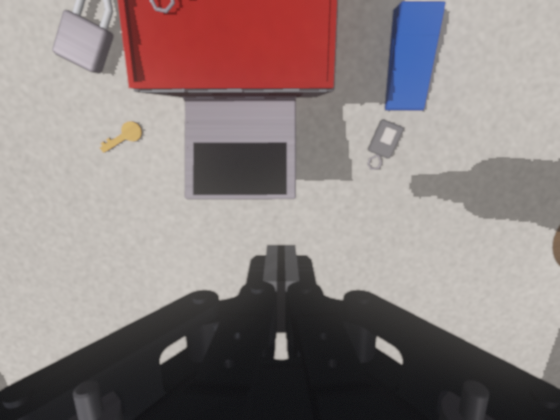

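View pics/side1.png

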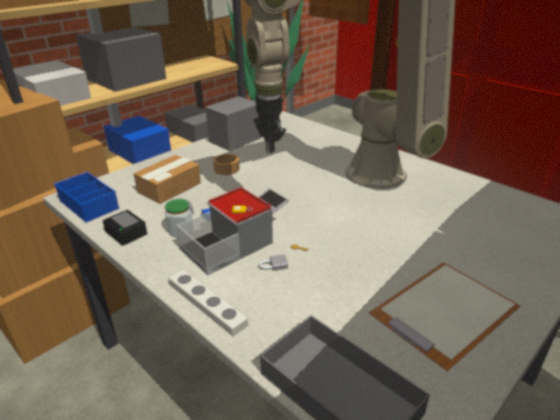

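The wrist view shows the plate from (185,97) to (295,199), with the red lid above it and the ring of the fob at (163,3). The camera sits 70 mm ahead of the fingers, on the lid side, so I'll turn the tool half round before pressing. First I'll measure the plate in this view.

```bash
python3 - <<'E'
from h import *
from scipy.spatial.transform import Rotation as Ro
s=get_state()
q=s['orientation']; T=np.eye(4); T[:3,:3]=Ro.from_quat([q[1],q[2],q[3],q[0]]).as_matrix(); T[:3,3]=s['tcp_pos']
p=read_camera('wrist')
C=T@p['hand_eye']; p['R']=C[:3,:3].T; p['t']=-C[:3,:3].T@C[:3,3]
def reg(u0,v0,u1,v1):
    m=np.zeros((420,560),bool); m[v0:v1,u0:u1]=1; return pts(p,m)[0]
P=reg(192,108,288,193); c=P.mean(0); n=np.linalg.svd(P-c)[2][2]; n*=np.sign(n[2]); print('plate',c.round(4),n.round(4))
for uv in((186,100),(294,100),(187,195),(293,195),(240,196),(240,100),(240,199)):
    print(uv,np.median(reg(uv[0]-1,uv[1]-1,uv[0]+2,uv[1]+2),0).round(4))
for uv in((133,86),(332,88)): print('lidfront',uv,np.median(reg(uv[0]-1,uv[1]-1,uv[0]+2,uv[1]+2),0).round(4))
print(s['tcp_pos'],T[:3,:3].round(3))
E
```

```text
plate [ 0.5265 -0.0372  0.0946] [ 0.3073 -0.0312  0.9511]
(186, 100) [0.5722 0.004  0.0825]
(294, 100) [ 5.641e-01 -9.130e-02 -3.000e-04]
(187, 195) [0.4947 0.0114 0.1053]
(293, 195) [ 0.4841 -0.0787  0.1029]
(240, 196) [ 0.489  -0.0335  0.1056]
(240, 100) [ 0.5672 -0.042   0.0821]
(240, 199) [ 0.4591 -0.0166 -0.0007]
lidfront (133, 86) [0.5826 0.0262 0.1312]
lidfront (332, 88) [ 5.721e-01 -1.335e-01 -4.000e-04]
[ 0.48482209 -0.06821246  0.23140118] [[ 0.994 -0.108 -0.   ]
 [-0.108 -0.994 -0.   ]
 [ 0.     0.    -1.   ]]
```

>>> send_rows(deltas=[[[0.2, 0.3, 0, 0, 0, 8], [0.4, 0.6, 0, 0, 0, 16], [0.6, 0.9, 0, 0, 0, 24], [0.8, 1.2, 0, 0, 0, 32], [1.0, 1.5, 0, 0, 0, 40], [1.2, 1.8, 0, 0, 0, 48], [1.4, 2.1, 0, 0, 0, 56], [1.6, 2.4, 0, 0, 0, 64], [1.8, 2.7, 0, 0, 0, 72], [2.0, 3.0, 0, 0, 0, 80], [2.2, 3.3, 0, 0, 0, 88], [2.2, 3.3, 0, 0, 0, 96]]])

```text
clock: 4.65
tcp_pos: [0.5072, -0.0349, 0.2314]
orientation: [0.0, 0.706, 0.708, 0.0]
wrist_force: [0.5, -0.6, -1.0]
finger_gap: -0.0001
```

>>> send_rows(deltas=[[[0, 0, -0.5, 0, 0, 8], [0, 0, -1.5, 0, 0, 16], [0, 0, -2.5, 0, 0, 24], [0, 0, -3.5, 0, 0, 32], [0, 0, -4.5, 0, 0, 40], [0, 0, -5.5, 0, 0, 48], [0, 0, -6.5, 0, 0, 56], [0, 0, -7.5, 0, 0, 64], [0, 0, -8.5, 0, 0, 72], [0, 0, -9.5, 0, 0, 80], [0, 0, -10, 0, 0, 84], [0, 0, -10, 0, 0, 84]]])

```text
clock: 5.85
tcp_pos: [0.5064, -0.0349, 0.1306]
orientation: [-0.001, 0.054, 0.999, 0.0]
wrist_force: [-0.1, 1.0, -0.1]
finger_gap: 0.0001
```

```bash
python3 - <<'E'
from h import *
s=get_state(); print({k:np.round(v,4) for k,v in s.items()})
a=[]
for n,(x0,y0) in (('scene',(180,130)),('side',(170,110))):
    p=read_camera(n); a.append(cv2.resize(p['img'][y0:y0+150,x0:x0+140][:,:,::-1],None,fx=2.8,fy=2.8,interpolation=2))
cv2.imwrite('pics/both2.png',np.hstack(a))
E
```

```text
{'clock': np.float64(5.85), 'joint_pos': array([-2.2720e-01,  2.4010e-01, -3.0700e-01,  1.0253e+00,  1.0000e-04,
       -1.1950e-01]), 'qvel': array([ 0.0047, -0.0103,  0.0228,  0.0133,  0.0017,  0.0634]), 'tau': array([ 2.51000e-02, -4.14118e+01,  2.75250e+01, -2.05800e-01,
        3.30000e-03, -5.15400e-01]), 'tcp_pos': array([ 0.5064, -0.0349,  0.1306]), 'orientation': array([-8.000e-04,  5.380e-02,  9.986e-01,  2.000e-04]), 'wrist_force': array([-0.1495,  0.9986, -0.1279]), 'ft_torque': array([ 0.003 , -0.0369,  0.0594]), 'finger_gap': np.float64(0.0001)}
```

View pics/both2.png

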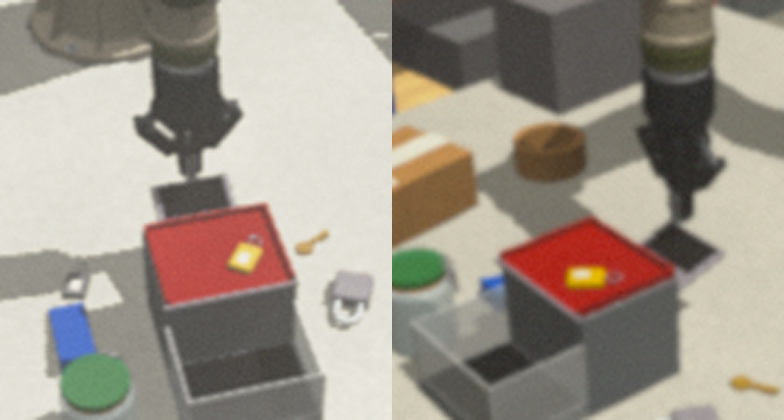

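Both views show the shut fingers centred over the plate, with the fob still on the lid and the camera side away from the lid. I'll press down now.

>>> send_rows(deltas=[[[0, 0, -0.8, 0, 0, 0], [0, 0, -1.6, 0, 0, 0], [0, 0, -2.1, 0, 0, 0], [0, 0, -2.4, 0, 0, 0], [0, 0, -2.7, 0, 0, 0], [0, 0, -3.0, 0, 0, 0], [0, 0, -3.2, 0, 0, 0], [0, 0, -3.2, 0, 0, 0]]])

```text
clock: 6.75
tcp_pos: [0.5071, -0.0345, 0.0995]
orientation: [0.0, 0.053, 0.999, 0.0]
wrist_force: [-1.9, 0.8, 4.8]
finger_gap: -0.0002
```

>>> send_rows(deltas=[[[0, 0, -0.3, 0, 0, 0], [0, 0, -0.6, 0, 0, 0], [0, 0, -0.9, 0, 0, 0], [0, 0, -1.2, 0, 0, 0], [0, 0, -1.5, 0, 0, 0], [0, 0, -1.7, 0, 0, 0], [0, 0, -1.7, 0, 0, 0]]])

```text
clock: 7.45
tcp_pos: [0.5066, -0.0345, 0.0822]
orientation: [-0.001, 0.053, 0.999, 0.0]
wrist_force: [-2.6, 0.3, 4.0]
finger_gap: 0.0001
```

```bash
python3 - <<'E'
from h import *
a=[]
for n,(x0,y0) in (('scene',(180,130)),('side',(170,110))):
    p=read_camera(n); a.append(cv2.resize(p['img'][y0:y0+150,x0:x0+140][:,:,::-1],None,fx=2.8,fy=2.8,interpolation=2))
cv2.imwrite('pics/both3.png',np.hstack(a))
E
```

```text
(no output)
```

View pics/both3.png

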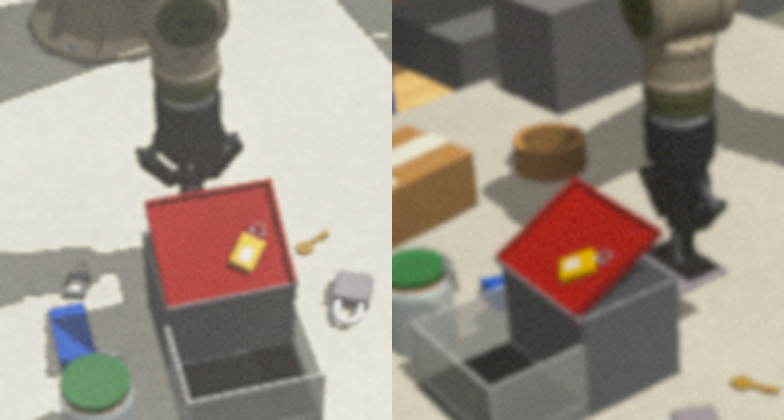

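The lid is about half open, the fob is still on it, and the gripper is well clear. The plate force is about 4–5 N, as expected. Continuing to the stop.

>>> send_rows(deltas=[[[0, 0, -0.3, 0, 0, 0], [0, 0, -0.6, 0, 0, 0], [0, 0, -0.9, 0, 0, 0], [0, 0, -1.2, 0, 0, 0], [0, 0, -1.5, 0, 0, 0], [0, 0, -1.8, 0, 0, 0], [0, 0, -2.0, 0, 0, 0], [0, 0, -2.1, 0, 0, 0], [0, 0, -2.1, 0, 0, 0]]])

```text
clock: 8.45
tcp_pos: [0.5097, -0.0349, 0.0626]
orientation: [0.003, 0.053, 0.999, -0.0]
wrist_force: [0.4, 0.1, 6.2]
finger_gap: -0.0004
```

>>> send_rows(deltas=[[[0, 0, -0.1, 0, 0, 0], [0, 0, -0.2, 0, 0, 0], [0, 0, -0.2, 0, 0, 0], [0, 0, -0.2, 0, 0, 0]]])

```text
clock: 8.85
tcp_pos: [0.5099, -0.0349, 0.0622]
orientation: [0.003, 0.053, 0.999, -0.0]
wrist_force: [-3.7, 1.6, 19.5]
finger_gap: 0.0003
```

```bash
python3 - <<'E'
from h import *
a=[]
for n,(x0,y0) in (('scene',(180,130)),('side',(170,110))):
    p=read_camera(n); a.append(cv2.resize(p['img'][y0:y0+150,x0:x0+140][:,:,::-1],None,fx=2.8,fy=2.8,interpolation=2))
    m=silhouettes(p,'lid')
    P,_,_=pts(p,cv2.erode(m[0]['mask'].astype(np.uint8),np.ones((3,3)))>0)
    c=np.median(P,0); P=P[np.linalg.norm(P-c,axis=1)<.1]
    for k in range(6):
        c=P.mean(0); nn=np.linalg.svd(P-c)[2][2]; nn*=np.sign(nn[2]); d=(P-c)@nn
        P=P[abs(d)<max(.003,1.5*d.std())]
    print(n,m[0]['conf'],c,nn,'lid ang',np.arccos(nn[2]))
cv2.imwrite('pics/both4.png',np.hstack(a))
E
```

```text
scene 0.62 [ 0.66936562 -0.04835651  0.17499497] [ 0.88068695 -0.08588241  0.46584838] lid ang 1.0862031903632174
side 0.67 [ 0.67082182 -0.05300051  0.1760422 ] [ 0.87806173 -0.09099809  0.46981587] lid ang 1.0817141454735446
```

View pics/both4.png

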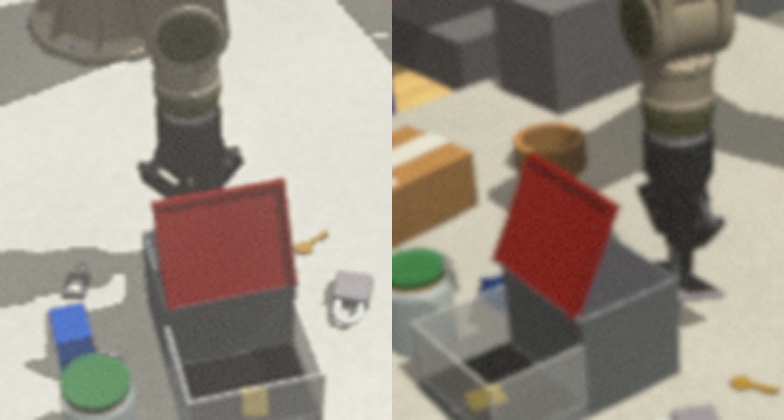

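The lid measures 1.08 rad and the stop force is 19.5 N, so it is fully raised. The fob shows through the rear wall of the tray, at about (255,400) on the left. I'll hold a little longer and check that it lies inside.

>>> send_rows(deltas=[[[0, 0, 0, 0, 0, 0], [0, 0, 0, 0, 0, 0], [0, 0, 0, 0, 0, 0], [0, 0, 0, 0, 0, 0], [0, 0, 0, 0, 0, 0], [0, 0, 0, 0, 0, 0]]])

```text
clock: 9.65
tcp_pos: [0.5098, -0.0349, 0.0622]
orientation: [0.003, 0.053, 0.999, -0.0]
wrist_force: [-4.4, 2.0, 18.9]
finger_gap: 0.0
```

```bash
python3 - <<'E'
from h import *
a=[]
th=np.radians(-6.0); X=np.array([np.cos(th),np.sin(th)]);Y=np.array([-X[1],X[0]])
for n,(x0,y0) in (('scene',(200,190)),('side',(160,170))):
    p=read_camera(n); a.append(cv2.resize(p['img'][y0:y0+120,x0:x0+110][:,:,::-1],None,fx=3.6,fy=3.6,interpolation=2))
    for m in silhouettes(p,'fob')[:3]:
        f=210/np.tan(np.radians(p['vfov'])/2)
        P,_,_=pts(p,m['mask']); u,v=m['box'][:2]
        r=np.array([(u-p['cx'])/f,(v-p['cy'])/f,1])@p['R']; o=-p['t']@p['R']; 
        g=o+r*(.03-o[2])/r[2]; d=g[:2]-[.635,-.0455]
        print(n,m['conf'],m['box'],np.median(P,0).round(3),'ray at z=.03, hopper:',(d@X).round(3),(d@Y).round(3))
cv2.imwrite('pics/both5.png',np.hstack(a))
E
```

```text
scene 0.16 [122.9, 271.9, 64.0, 78.1] [ 0.643 -0.474  0.078] ray at z=.03, hopper: 0.018 -0.427
```

View pics/both5.png

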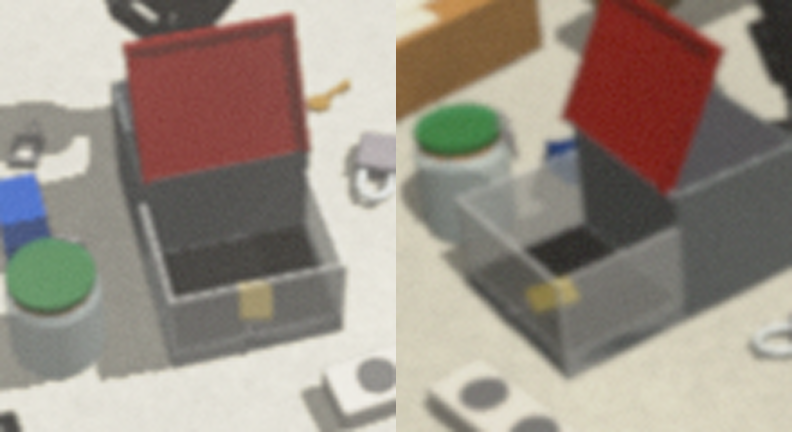

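```bash
python3 - <<'E'
from h import *
th=np.radians(-6.0); X=np.array([np.cos(th),np.sin(th)]);Y=np.array([-X[1],X[0]])
Ps=[];xs=[]
for n,uv in(('scene',(271,273.3)),('side',(203.3,252))):
    p=dict(np.load(f'pics/{n}0.npz')); f=210/np.tan(np.radians(p['vfov'])/2)
    K=np.array([[f,0,p['cx']],[0,f,p['cy']],[0,0,1]]); Ps.append(K@np.c_[p['R'],p['t']]); xs.append(np.array(uv,float))
h=cv2.triangulatePoints(Ps[0],Ps[1],xs[0],xs[1]).ravel(); w=h[:3]/h[3]; d=w[:2]-[.635,-.0455]
print(w,d@X,d@Y)
E
```

```text
[ 0.77149243 -0.05286229  0.02576028] 0.13651427868526883 0.006945381928575916
```

>>> send_rows(deltas=[[[0, 0, 0.1, 0, 0, 0], [0, 0, 0.2, 0, 0, 0], [0, 0, 0.3, 0, 0, 0], [0, 0, 0.4, 0, 0, 0], [0, 0, 0.5, 0, 0, 0], [0, 0, 0.6, 0, 0, 0], [0, 0, 0.7, 0, 0, 0], [0, 0, 0.8, 0, 0, 0], [0, 0, 0.9, 0, 0, 0], [0, 0, 1.0, 0, 0, 0], [0, 0, 1.1, 0, 0, 0], [0, 0, 1.2, 0, 0, 0]]])

```text
clock: 11.05
tcp_pos: [0.5078, -0.0346, 0.0718]
orientation: [0.001, 0.053, 0.999, 0.0]
wrist_force: [-2.3, -0.5, 4.3]
finger_gap: -0.0001
```

The fob triangulates to hopper x 0.137, y 0.007 and z 0.026, so it lies on the tray floor. Easing up at 10 mm/s.

>>> send_rows(deltas=[[[0, 0, 0.1, 0, 0, 0], [0, 0, 0.2, 0, 0, 0], [0, 0, 0.3, 0, 0, 0], [0, 0, 0.4, 0, 0, 0], [0, 0, 0.5, 0, 0, 0], [0, 0, 0.6, 0, 0, 0], [0, 0, 0.7, 0, 0, 0], [0, 0, 0.8, 0, 0, 0], [0, 0, 0.9, 0, 0, 0], [0, 0, 1.0, 0, 0, 0], [0, 0, 1.1, 0, 0, 0], [0, 0, 1.2, 0, 0, 0]]])

```text
clock: 12.25
tcp_pos: [0.5073, -0.0346, 0.0835]
orientation: [0.0, 0.053, 0.999, 0.0]
wrist_force: [-1.4, 1.0, 3.9]
finger_gap: -0.0001
```

>>> send_rows(deltas=[[[0, 0, 0.1, 0, 0, 0], [0, 0, 0.2, 0, 0, 0], [0, 0, 0.3, 0, 0, 0], [0, 0, 0.4, 0, 0, 0], [0, 0, 0.5, 0, 0, 0], [0, 0, 0.6, 0, 0, 0], [0, 0, 0.7, 0, 0, 0], [0, 0, 0.8, 0, 0, 0], [0, 0, 0.9, 0, 0, 0], [0, 0, 1.0, 0, 0, 0], [0, 0, 1.1, 0, 0, 0], [0, 0, 1.2, 0, 0, 0]]])

```text
clock: 13.45
tcp_pos: [0.5077, -0.0348, 0.0956]
orientation: [0.001, 0.053, 0.999, -0.0]
wrist_force: [4.2, 0.0, 3.6]
finger_gap: -0.0001
```

>>> send_rows(deltas=[[[0, 0, 0.1, 0, 0, 0], [0, 0, 0.2, 0, 0, 0], [0, 0, 0.3, 0, 0, 0], [0, 0, 0.4, 0, 0, 0], [0, 0, 0.5, 0, 0, 0], [0, 0, 0.6, 0, 0, 0], [0, 0, 0.7, 0, 0, 0], [0, 0, 0.8, 0, 0, 0], [0, 0, 0.9, 0, 0, 0], [0, 0, 1.0, 0, 0, 0], [0, 0, 1.1, 0, 0, 0], [0, 0, 1.2, 0, 0, 0]]])

```text
clock: 14.65
tcp_pos: [0.5066, -0.0344, 0.1071]
orientation: [-0.001, 0.053, 0.999, 0.0]
wrist_force: [-0.0, -0.2, -0.2]
finger_gap: -0.0001
```

Contact is gone at 107 mm. I'll back straight up, then check.

>>> send_rows(deltas=[[[0, 0, 0.3, 0, 0, 0], [0, 0, 1, 0, 0, 0], [-0.3, 0, 2, 0, 0, 0], [-1, 0, 3.5, 0, 0, 0], [-2, 0, 5, 0, 0, 0], [-3, 0, 6.5, 0, 0, 0], [-4, 0, 8, 0, 0, 0], [-4, 0, 8, 0, 0, 0], [-4, 0, 8, 0, 0, 0]]])

```text
clock: 15.55
tcp_pos: [0.4677, -0.0347, 0.188]
orientation: [0.001, 0.053, 0.999, -0.0]
wrist_force: [0.3, -0.0, 0.2]
finger_gap: -0.0
```

```bash
python3 - <<'E'
from h import *
a=[]
for n,(x0,y0) in (('scene',(180,150)),('side',(160,130))):
    p=read_camera(n); a.append(cv2.resize(p['img'][y0:y0+150,x0:x0+140][:,:,::-1],None,fx=2.8,fy=2.8,interpolation=2))
    for t in('lid','lever'):
        m=silhouettes(p,t)
        if not m: print(t,'none');continue
        P,_,_=pts(p,cv2.erode(m[0]['mask'].astype(np.uint8),np.ones((3,3)))>0)
        c=np.median(P,0); P=P[np.linalg.norm(P-c,axis=1)<.1]
        for k in range(6):
            c=P.mean(0); nn=np.linalg.svd(P-c)[2][2]; nn*=np.sign(nn[2]); d=(P-c)@nn
            P=P[abs(d)<max(.003,1.5*d.std())]
        print(n,t,m[0]['conf'],c.round(4),'tilt',np.arccos(nn[2]).round(3))
cv2.imwrite('pics/both6.png',np.hstack(a)); s=get_state(); print(s['clock'],s['wrist_force'])
E
```

```text
scene lid 0.81 [ 0.6362 -0.0435  0.1243] tilt 0.003
scene lever 0.93 [ 0.5123 -0.0295  0.0989] tilt 0.245
side lid 0.94 [ 0.6339 -0.0504  0.1255] tilt 0.003
side lever 0.66 [ 0.5153 -0.0285  0.0994] tilt 0.283
15.85 [-0.24330076 -0.12946073  0.37453818]
```

View pics/both6.png

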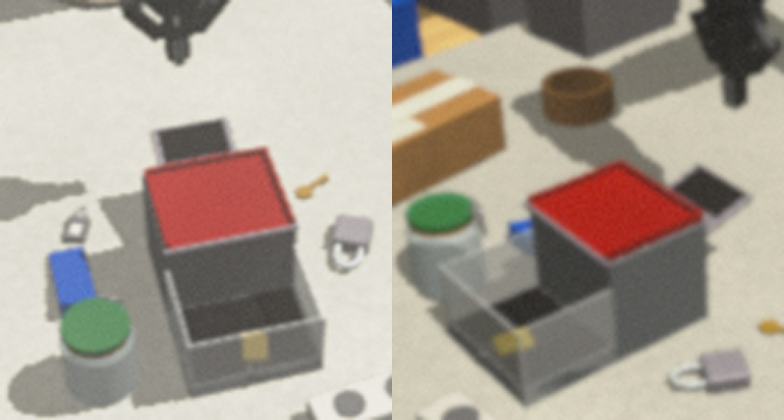

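The lid is shut, the plate is up, the fob lies in the tray, the other things near the hopper are where they were, and the gripper is clear.

```bash
python3 -c "
from workcell import *
print(hand_in())"
```

```text
the job is handed in; nothing more can be done
None
```

I pressed the plate down to its stop with the shut fingertips, held it about a second, then eased it up at 10 mm/s until contact ended. I backed off and handed the job in at about 16 s; the hand-in gave no verdict.

**At the bottom of the press:**
- The lid measured 1.08 rad in both cameras. The wrist read about 19 N against the stop, and 4–6 N on the way down.
- The fob triangulated to x 0.137, y 0.007, z 0.026 m in the hopper's frame, which is on the tray floor.

**After release:**
- **Lid:** its tilt is 0.003 rad in both cameras, so it is shut. I estimate it closed at about 0.3 rad/s, from the finger speed rather than a direct measurement.
- **Fob:** the last pictures show it in the same spot in the tray.
- **Contact:** the gripper is clear of everything and the wrist force is near zero.
- **Other things:** by eye, those near the hopper have not moved. I did not measure them, and the clipboard was out of the last pictures.

**Checks that disagreed:** the plate's tilt at the end read 0.245 rad in the scene camera and 0.283 in the side camera. Before the press they read 0.275 and 0.276, and the stated rest angle is 0.3. I put this down to fit noise, because the lid is linked to the plate and reads shut, and the plate's height is unchanged. The trained network did not find the fob in the tray, so its position there comes from pixels I picked by eye in the two pictures.

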